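# Seat the mirror head on its three-groove camera mount

## Robot

A 6-joint arm with a two-finger parallel gripper is mounted at the origin on the work surface. World frame = base frame: x ahead of the robot, y to its left, z up, the work surface at z = 0. Lengths are in mm, angles in rad, forces in N, time in s.
With the tool pointing down it reaches from about 275 to 825 mm from the base axis. Payload 5.2 kg.
Tool frame: the origin (TCP) lies at the very end of the fingers, on their centre line; the grasp point (between the pads) lies 19 mm behind it; z points along the fingers, y is the direction in which the jaws open and shut (so a half turn about z gives the same grasp; the last joint's range is limited). The gripper opens to 93 mm and grips with 3 to 60 N. Pads are 15 mm wide; open, the fingers measure 128 mm over their backs; the gripper's body (75 mm by 188 mm) begins 65 mm behind the grasp point.
Start: joints at [1.068, 0.259, 1.535, -0, 1.348, -0.203], TCP at [162.409, 525.479, 218.653] pointing down, gripper open.
Joint ranges: [-3.14, 3.14], [-0.91, 2.08], [0.19, 2.58], [-1.22, 4.36], [0.22, 2.71], [-3.12, 3.12]. Speed limits (rad/s): [2.57, 2.57, 3.14, 3.14, 3.14, 3.14].

## Interface

Orientations are given as [roll, pitch, yaw] about the fixed x, y, z axes, in that order (R = Rz(yaw) Ry(pitch) Rx(roll)).
In Python, from bench import robot gives the robot as it stands. The module is installed in compiled form; this text tells all that it offers. Calls block until the motion is done:
- robot.move_ptp(position, orientation): joint-space move of the TCP to a pose.
- robot.move_linear(position, ori=None, speed=150, f_stop=None): straight line of the TCP; ori=None keeps the orientation; speed is the mean speed in mm/s. With f_stop (N) it stops when the force on the tool has changed by that much, and returns True; else False.
- robot.move_j(angles): joint-space move.
- robot.move_gripper(opening): opening from 0.0 (shut) to 1.0 (fully open); the grip force is fixed at half the most; returns when the fingers have stopped.
- robot.sleep(seconds).
- robot.inverse_kinematics(position, orientation): joint angles nearest the present ones, or None.
- robot.get_image(name): name is "scene" or "top" or "wrist"; returns a dict with "img" (480x640x3 uint8, blue, green, red), "fovy" (degrees; the focal length in pixels is half the picture's height over the tangent of half this angle, whatever the lens; pixels are square), "cx", "cy" (the principal point, pixels), "k1" (the pictures are not rectified: a ray, as slopes to the right and down, at radius r is drawn at 1 + k1 r^2 times it, then the intrinsics apply), "eye" and "orientation" of the camera in the world. Camera axes: x right, y down, z forward; pixel columns grow to the right and rows downward; lengths in mm; the calibration is good to about 2 mm. A picture is of the moment at which its call begins. There is no depth.
A pose or a line that the arm cannot do raises robot.MotionError and nothing moves.
- robot.hand_in(): hands the job in, once; it reports no verdict.
Readings, each from a call of its own:
- robot.current_t(): time.
- robot.current_qpos(): joint angles.
- robot.current_joint_vel(): joint speeds.
- robot.current_joint_efforts(): joint torques, N m.
- robot.current_tcp_pos(): TCP position.
- robot.current_eef_rot(): TCP orientation.
- robot.current_contact_force(): force on the tool from outside, world axes, zero at the start.
- robot.current_ft_torque(): the same for the moment, N m.
- robot.current_gripper_width(): opening from 0.0 (shut) to 1.0 (fully open).
Only numpy, scipy, OpenCV 4.12 (cv2) and the standard library are available. Lean on these libraries where they do the work, as an engineer would, in place of code of your own. Each camera call takes 0.05 s, during which the arm holds its last target.

## Task

Pick up the mirror head and put it on the round grooved ring of the camera mount, with the mirror on the camera's side. The ring is locked at an unknown angle, so turn the head under a light load until its three ball feet drop into the three grooves, then press it down with about 10 N so that every foot bears and it cannot rock, and let go. Keep the head upright, never force it (no more than 30 N on the mount), and leave the other things where they are.

Things in the scene. Friction and masses are not known exactly. Their poses are not given: they have to be found in the camera images.
- head_center (a point): Centre of the mirror head's black upright grip block, on the head's axis, 45 mm above the lowest point of its feet and 24 mm under the block's flat top. The block is 28 mm (x) by 26 mm (y), free from 15 to 69 mm above the feet's lowest point: grasp it across its 26 mm, along y. z up, x to the mirror's side. Head: loose, 0.22 to 0.45 kg.
- head_base (a point): Point on the head's axis level with the lowest point of its feet; same axes. The head's bare steel disc, 106 mm across, lies 8 to 15 mm above it. Under it three steel ball feet: 10 mm balls, centres 44 mm off the axis, at 60, 180 and 300 degrees from x.
- mirror (a point): Centre of the face of the flat mirror fixed on the head's +x side, 35 mm off the head's axis and 34 mm above the lowest point of the feet. Mirror 44 mm wide, leaning back 45 degrees (faces x and up); it takes up 17 to 49 mm off the axis, to 48 mm above the feet. Same axes as the head.
- mount: The fixed camera mount. Origin: centre of its underside, on the table. z up, x towards its black camera block (44 mm wide, top 76 mm above the table, 105 mm (lens) to 155 mm off the axis). A dark round foot, 128 mm across and 16 mm high, carries the grooved ring on the same axis. head_center is 75 mm above this origin with the feet on the ring's flat top, 71 mm when home in the grooves.
- ring_top (a point): Centre of the aluminium ring at the level of its flat top, 30 mm above the table; balls can ride it 32 to 56 mm off the axis. Three radial V grooves 120 degrees apart, 11 mm wide, 8 mm deep, 55 degree sides. At 60, 180, 300 degrees from this frame's x (the mount's x) plus the ring's own angle: locked, unmeasured, -0.55 to +0.55 rad about z. It does not turn under load.
- screwdriver: Bystander: screwdriver 160 mm long lying on the table between the head and the mount; leave it alone. Origin under its middle.
- wheel: Bystander: loose rubber-tyred robot wheel lying flat, 66 mm across, 26 mm high. Origin: centre of its underside.
- jar: Bystander: white plastic jar, 56 mm across, 70 mm high. Origin: centre of its underside.
Things that resemble listed ones, but are neither listed nor needed, are in the scene too. Of the things that look like the part that bears head_center, take the one that is farthest from the robot's base at the start.

How it is judged (in metres and radians):
On the way:
1. the head, seated in the three grooves, is pressed down on the mount with at least 7 N (its weight included) for 0.2 s (z of head_center in the frame of mount between 0.066 and 0.0725 m and horizontal distance between head_center and mount below 0.003 m and angle between the z axis of head_center and the z axis of mount, either way round below 0.03 rad and contact force between head and mount above 7 N), for 0.2 s.
At the end, for the whole second after the job is handed in: The head rests released and still, all three feet home: head_center 66 to 72.5 mm above the mount's origin (home is 71), within 3 mm of its axis, level with it within 0.03 rad, the mirror's centre at least 13 mm from the axis towards the camera (z of head_center in the frame of mount between 0.066 and 0.0725 m and horizontal distance between head_center and mount below 0.003 m and angle between the z axis of head_center and the z axis of mount, either way round below 0.03 rad and x of mirror in the frame of mount above 0.013 m and linear speed of head below 0.01 m/s and contact force between head and the fingers below 0.05 N); the robot touches nothing.
It fails at once if the head is pressed on the mount with more than 30 N (contact force between head and mount above 30 N).
It fails at once if the head is tipped more than 0.5 rad (angle between head_center's own z axis and vertical above 0.5 rad).
It fails at once if the screwdriver is moved more than 20 mm (distance of screwdriver from where it was at the start of the episode above 0.02 m).
It fails at once if the wheel is moved more than 20 mm (distance of wheel from where it was at the start of the episode above 0.02 m).
It fails at once if the jar is moved more than 20 mm (distance of jar from where it was at the start of the episode above 0.02 m).
It also fails if it takes over 72 s, if anything falls off the work surface, if the arm or the gripper's body presses on something with over 40 N, if the wrist force passes 120 N, or if a joint passes its speed limit or range.

## Working session

There is one attempt and no reset: what is moved stays moved. The work goes in short steps, each a Python script; the robot and the scene stay as the last script left them, time stands still between calls to the robot, and variables do not carry over. Pictures are saved under pics/ and viewed, and the job is handed in when it is done.

```bash
mkdir -p pics; python3 - <<'E'
from bench import robot
import cv2
for n in ["scene","top","wrist"]:
    d=robot.get_image(n); cv2.imwrite(f"pics/{n}0.png",d["img"])
    print(n,{k:v for k,v in d.items() if k!="img"})
print(robot.current_t(),robot.current_tcp_pos(),robot.current_eef_rot())
E
```

```text
scene {'fovy': 48.13094134637588, 'cx': 330.664129767078, 'cy': 237.2194362460044, 'k1': -0.11419201873141094, 'eye': array([1298.17775579, -147.84731763,  625.01407039]), 'orientation': array([-2.17535845, -0.00801059,  1.365034  ])}
top {'fovy': 49.29742654966592, 'cx': 325.9617420159967, 'cy': 245.45944948439262, 'k1': -0.12278565506506472, 'eye': array([ 404.40795614,   36.25840912, 1044.51556608]), 'orientation': array([-3.04901056,  0.00845245, -1.57253101])}
wrist {'fovy': 58.337394228492, 'cx': 321.05924833688357, 'cy': 241.94887934380964, 'k1': -0.06687446586679369, 'eye': array([ 96.95840023, 544.50348387, 383.20602037]), 'orientation': array([2.89257873e+00, 2.22084852e-03, 1.27187213e+00])}
0.15 [162.21457046 525.11857352 218.01915709] [-3.14023215e+00 -2.67944965e-04  2.84180896e+00]
```

View pics/scene0.png

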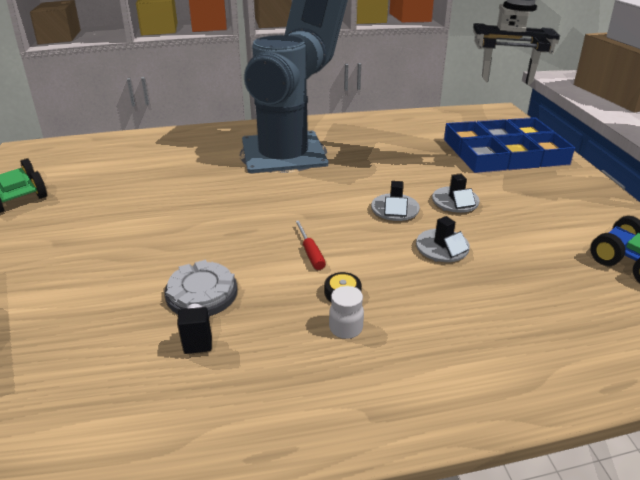

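View pics/top0.png

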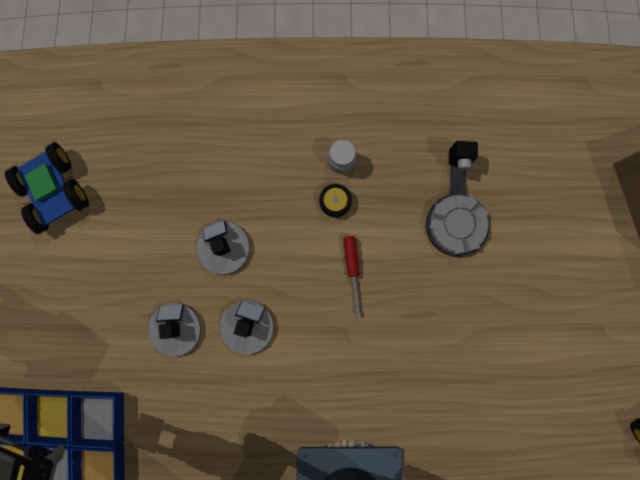

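View pics/wrist0.png

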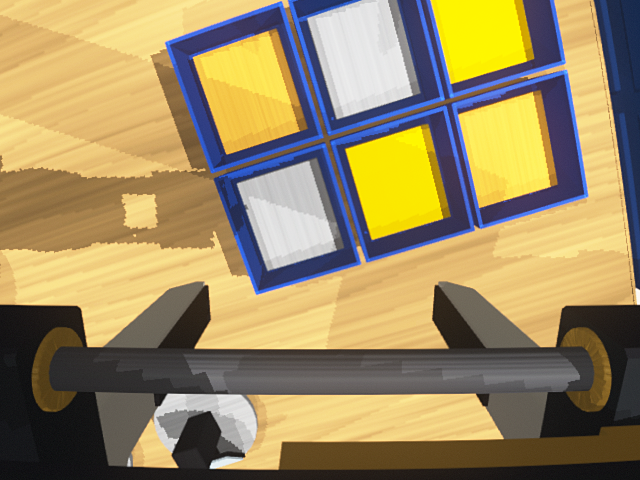

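The top view shows three mirror heads with discs at about (222,247), (174,329) and (246,327). The mount is at (458,224) with the camera block at (463,153). The screwdriver is at (353,275), the wheel at (336,200) and the jar at (342,156). Next I'll localise these.

```bash
cat > h.py <<'E'
import numpy as np, cv2
from scipy.spatial.transform import Rotation as R
def K(d):
    f=240/np.tan(np.radians(d["fovy"]/2)); return np.array([[f,0,d["cx"]],[0,f,d["cy"]],[0,0,1.]]),np.array([d["k1"],0,0,0.])
def back(d,uv,z):
    k,dist=K(d); uv=np.array(uv,float).reshape(-1,1,2)
    s=cv2.undistortPoints(uv,k,dist).reshape(-1,2)
    Rm=R.from_euler('xyz',d["orientation"]).as_matrix()
    r=np.c_[s,np.ones(len(s))]@Rm.T
    t=(z-d["eye"][2])/r[:,2]
    return d["eye"]+r*t[:,None]
def proj(d,P):
    k,dist=K(d); Rm=R.from_euler('xyz',d["orientation"]).as_matrix()
    p=(np.array(P,float).reshape(-1,3)-d["eye"])@Rm
    return cv2.projectPoints(p.reshape(-1,1,3),np.zeros(3),np.zeros(3),k,dist)[0].reshape(-1,2)
def rectify(d,c,z,half,ppm):
    """orthophoto of plane z: px col -> -y... here col=+x, row=-y"""
    n=int(2*half*ppm); g=(np.arange(n)+.5)/ppm-half
    X,Y=np.meshgrid(c[0]+g,c[1]-g)
    uv=proj(d,np.c_[X.ravel(),Y.ravel(),np.full(X.size,z)]).reshape(n,n,2).astype(np.float32)
    return cv2.remap(d["img"],uv[...,0],uv[...,1],cv2.INTER_LINEAR)
E
python3 - <<'E'
from bench import robot
from h import *
d=robot.get_image("top")
for n,p,z in [("A",(222,247),12),("B",(174,329),12),("C",(246,327),12),("mount",(459,223),30),("cam",(463,151),76),("wheel",(336,200),26),("jar",(342,153),70),("sd",(353,275),10),("sdr",(350,240),10)]:
    P=back(d,[p],z)[0]; print(n,P.round(1),np.hypot(*P[:2]).round(1))
cv2.imwrite("pics/topA.png",np.hstack([rectify(d,back(d,[(222,247)],15)[0],15,70,2.8),rectify(d,back(d,[(459,223)],30)[0],30,70,2.8)]))
E
```

```text
A [497.7 252.3  12. ] 558.0
B [334.5 346.9  12. ] 481.8
C [339.5 202.5  12. ] 395.3
mount [ 542.4 -217.2   30. ] 584.2
cam [ 675.1 -218.    76. ] 709.4
wheel [589.   24.7  26. ] 589.6
jar [672.2  13.4  70. ] 672.3
sd [441.7  -8.5  10. ] 441.8
sdr [511.3  -3.   10. ] 511.3
```

View pics/topA.png

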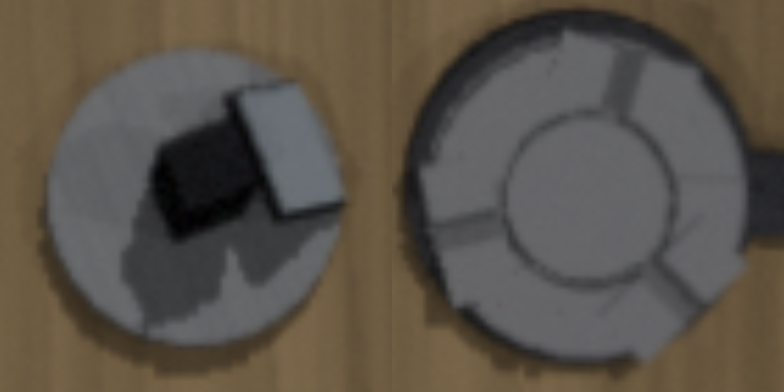

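```bash
python3 - <<'E'
from bench import robot
from h import *
y=0.25
def view(c,name,y):
    p=[c[0]-50*np.cos(y),c[1]-50*np.sin(y),200]
    robot.move_ptp(p,[np.pi,0,y]); robot.sleep(0.3)
    d=robot.get_image("wrist"); np.save(f"{name}.npy",d,allow_pickle=True); cv2.imwrite(f"pics/{name}.png",d["img"])
    print(robot.current_t(),robot.current_tcp_pos(),d["eye"])
view((542,-217),"wm",0.25)
view((498,252),"wh",0.25)
E
```

```text
3.45 [ 493.65632877 -229.13915752  200.00982147] [ 559.47032716 -213.06034106  365.29121566]
5.5167 [449.81293244 239.20832039 199.96706997] [515.70455957 254.99052228 365.21554408]
```

```bash
python3 - <<'E'
from h import *
a=np.load("wm.npy",allow_pickle=True).item();b=np.load("wh.npy",allow_pickle=True).item()
cv2.imwrite("pics/w1.png",np.hstack([rectify(b,(498,252),15,80,2.5),rectify(a,(542,-217),30,80,2.5)]))
E
```

```text
(no output)
```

View pics/wm.png

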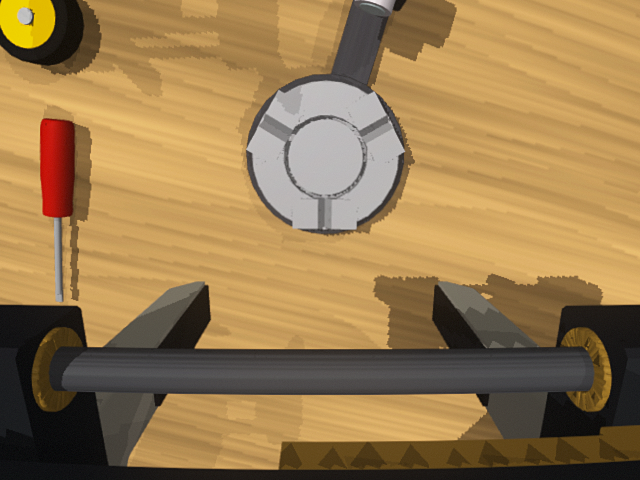

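View pics/wh.png

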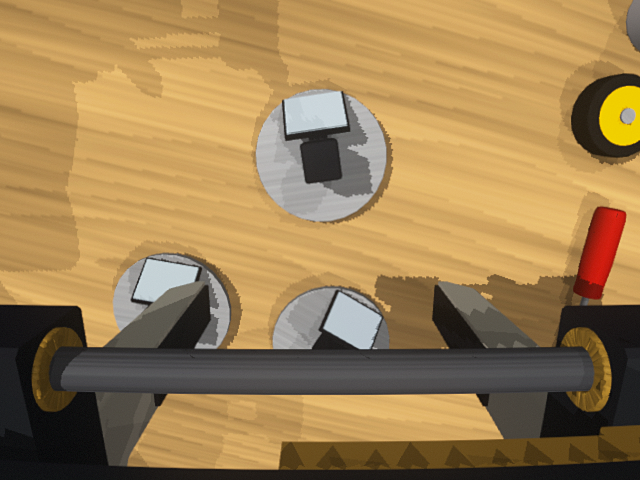

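View pics/w1.png

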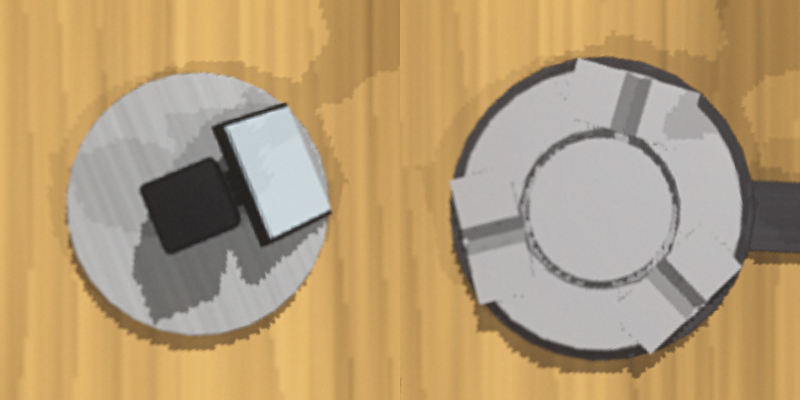

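```bash
python3 - <<'E'
from h import *
a=np.load("wm.npy",allow_pickle=True).item();b=np.load("wh.npy",allow_pickle=True).item()
# head block top z=69
o=rectify(b,(498,252),69,40,5); g=cv2.cvtColor(o,6)
# head base disc z=15
q=rectify(b,(498,252),15,80,5); 
hsv=cv2.cvtColor(q,cv2.COLOR_BGR2HSV); m=((hsv[...,1]<60)).astype(np.uint8)*255
cs,_=cv2.findContours(m,0,1); c=max(cs,key=cv2.contourArea); h=cv2.convexHull(c); e=cv2.fitEllipse(h); print("disc",498+e[0][0]/5-80,252+80-e[0][1]/5,np.array(e[1])/5)
cv2.imwrite("pics/block.png",o)
# mount: outer foot z=16 dark & ring
q=rectify(a,(542,-217),30,70,5)
cv2.imwrite("pics/ring.png",cv2.resize(q,(600,600)))
# polar about provisional centre
P=cv2.warpPolar(q,(300,720),(350,350),300,cv2.WARP_POLAR_LINEAR)
cv2.imwrite("pics/polar.png",cv2.resize(cv2.rotate(P,cv2.ROTATE_90_COUNTERCLOCKWISE),(720,300)))
E
```

```text
disc 497.0789916992187 250.41878662109374 [104.93129883 105.36358643]
```

View pics/block.png

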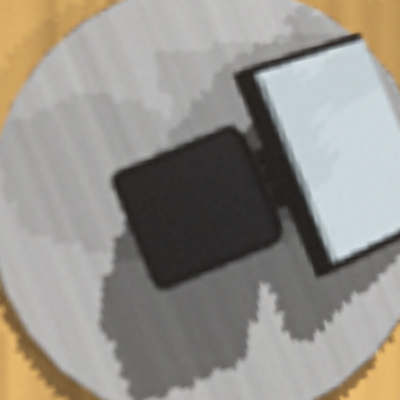

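View pics/ring.png

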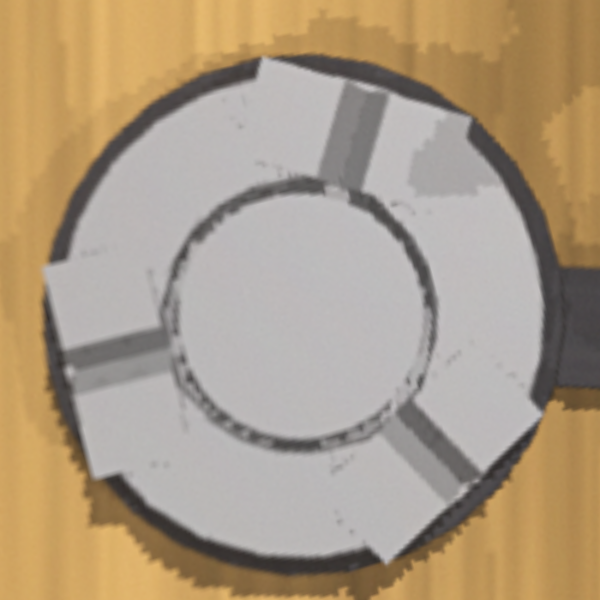

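```bash
python3 - <<'E'
from bench import robot
from h import *
y=0.39
robot.move_ptp([497.6,250.8,120],[np.pi,0,y])
print(robot.move_linear([497.6,250.8,27],speed=120,f_stop=8))
print("pre",robot.current_t(),robot.current_tcp_pos(),robot.current_contact_force())
robot.move_gripper(0.0); robot.sleep(0.2)
print("grip",robot.current_t(),robot.current_gripper_width()*93,robot.current_contact_force())
robot.move_linear([497.6,250.8,60],speed=60); robot.sleep(0.3)
print("lift",robot.current_t(),robot.current_tcp_pos(),robot.current_contact_force(),robot.current_ft_torque(),robot.current_gripper_width()*93)
d=robot.get_image("wrist");cv2.imwrite("pics/lift.png",d["img"])
E
```

```text
False
pre 6.9083 [498.34930993 251.05124262  28.0684903 ] [0.19387412 0.3572114  0.54913196]
grip 8.1583 26.3369209352217 [-0.12604569 -0.16268277 -0.41153949]
lift 9.1583 [497.35249349 250.71769438  59.62464177] [ 0.11822115 -0.23492855 -4.23363548] [-0.01239071  0.18854565  0.05028526] 26.04342519836902
```

View pics/lift.png

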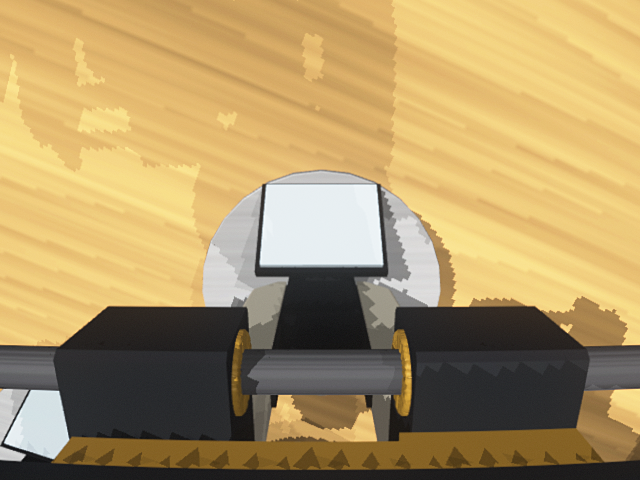

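```bash
python3 - <<'E'
from bench import robot
from h import *
d=robot.get_image("wrist"); t=robot.current_tcp_pos(); z=t[2]-27+15; r=robot.current_eef_rot(); print(t,r)
o=rectify(d,t,z,70,5)
yaw=r[2]
hsv=cv2.cvtColor(o,cv2.COLOR_BGR2HSV)
# overlay of expected disc
th=np.linspace(0,2*np.pi,200); uv=proj(d,np.c_[t[0]+53*np.cos(th),t[1]+53*np.sin(th),np.full(200,z)])
im=d["img"].copy(); cv2.polylines(im,[uv.astype(int).reshape(-1,1,2)],True,(0,0,255),1)
# mirror centre
m=np.array([t[0]+35*np.cos(yaw),t[1]+35*np.sin(yaw),t[2]-27+34]); cv2.circle(im,tuple(proj(d,m)[0].astype(int)),3,(0,0,255),-1)
cv2.imwrite("pics/ov.png",im[130:330])
# bias at z
L,Rr=back(d,[(203,275),(440,275)],z)[:,:]; print(L,Rr,(L+Rr)/2,np.linalg.norm(L-Rr))
E
```

```text
[497.47640794 250.75954619  59.76670735] [-3.14157058e+00  4.23221358e-04  3.90040335e-01]
[484.96308614 300.39952291  47.76670735] [524.35559317 204.77725755  47.76670735] [504.65933965 252.58839023  47.76670735] 103.41850532050522
```

View pics/ov.png

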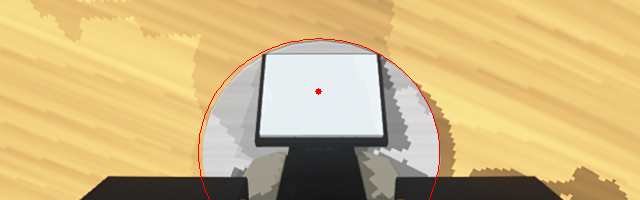

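```bash
python3 - <<'E'
from bench import robot
from h import *
robot.move_linear([497.5,250.8,110],speed=150)
robot.move_ptp([543.2,-219.8,110],[np.pi,0,0.243])
robot.move_linear([543.2,-219.8,72],speed=80); robot.sleep(0.4)
print(robot.current_t(),robot.current_tcp_pos(),robot.current_eef_rot(),robot.current_contact_force(),robot.current_ft_torque())
for n in ["wrist","scene"]:
    d=robot.get_image(n);np.save(f"p_{n}.npy",d,allow_pickle=True);cv2.imwrite(f"pics/p_{n}.png",d["img"] if n=="wrist" else cv2.resize(d["img"][200:380,100:340],None,fx=3,fy=3))
E
```

```text
12.4917 [ 543.33923203 -219.95208776   72.33884164] [ 3.14113081e+00 -4.19463739e-04  2.42925123e-01] [ 0.97867191  0.60370651 -3.55208513] [-0.04199972  0.16403582  0.02167875]
```

View pics/p_wrist.png

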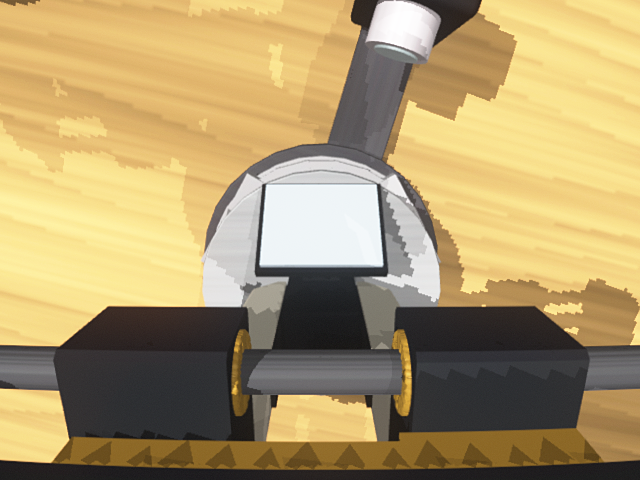

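View pics/p_scene.png

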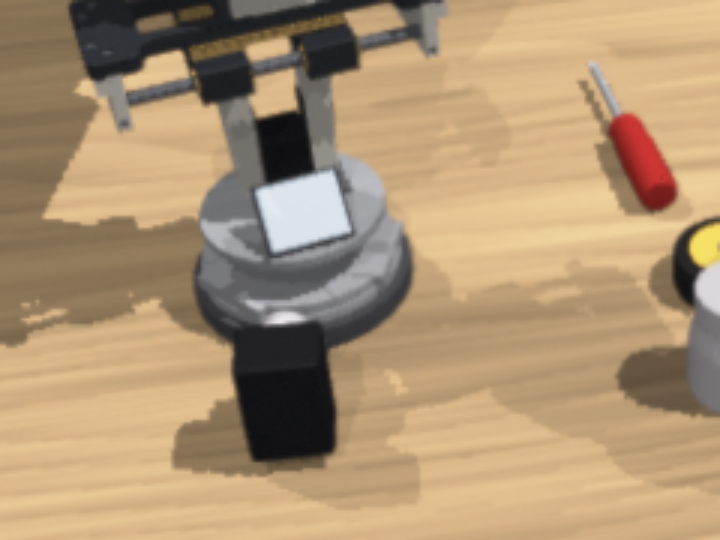

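The wrist view shows the disc and mirror (centre about (321,228)) symmetric over the ring's groove plates at (248,185) and (397,185). The scene view shows the head level above the ring, with the mirror facing the camera block. Next is a gentle descent.

```bash
python3 - <<'E'
from bench import robot
import numpy as np
s=robot.move_linear([543.2,-219.8,51],speed=15,f_stop=3)
robot.sleep(0.2)
print(s,robot.current_t(),robot.current_tcp_pos(),robot.current_contact_force().round(2),robot.current_ft_torque().round(3))
E
```

```text
True 13.9083 [ 542.42831364 -219.85761681   52.73608371] [-0.04 -2.26  3.99] [-0.505  0.229 -0.197]
```

```bash
python3 - <<'E'
from bench import robot
import numpy as np
def rd(n): print(n,round(robot.current_t(),2),robot.current_tcp_pos().round(2),robot.current_eef_rot()[2].round(4),robot.current_contact_force().round(2),robot.current_ft_torque().round(3))
p=robot.current_tcp_pos()
rd(0)
robot.move_linear([542.5,-220.2,p[2]],[np.pi,0,0.236],speed=5,f_stop=8); robot.sleep(.2); rd(1)
robot.move_linear([542.5,-220.6,p[2]],[np.pi,0,0.236],speed=5,f_stop=8); robot.sleep(.2); rd(2)
robot.move_linear([542.5,-220.6,p[2]],[np.pi,0,0.226],speed=5,f_stop=8); robot.sleep(.2); rd(3)
E
```

```text
0 13.91 [ 542.43 -219.86   52.74] 0.243 [-0.04 -2.26  3.99] [-0.505  0.229 -0.197]
1 14.57 [ 542.36 -219.88   52.61] 0.2361 [-0.92  0.14  3.27] [0.13  0.343 0.112]
2 15.02 [ 542.31 -220.03   52.58] 0.236 [-0.79  3.79  4.83] [0.749 0.27  0.103]
3 15.47 [ 542.31 -220.07   52.56] 0.2265 [-0.6   5.94  3.19] [0.947 0.246 0.533]
```

The head is seated in the grooves: sideways and yaw moves are resisted, and the lateral loads cancel near y −220.15, yaw 0.239. Next I'll null those loads and press.

```bash
python3 - <<'E'
from bench import robot
import numpy as np
def rd(n): print(n,round(robot.current_t(),2),robot.current_tcp_pos().round(2),robot.current_eef_rot()[2].round(4),robot.current_contact_force().round(2),robot.current_ft_torque().round(3))
o=[np.pi,0,0.239]
z=robot.current_tcp_pos()[2]
robot.move_linear([542.4,-220.2,z],o,speed=5,f_stop=10); robot.sleep(.2); rd("c")
for i in range(12):
    f=robot.current_contact_force()[2]
    if f>7: break
    z-=0.12; robot.move_linear([542.4,-220.2,z],o,speed=3,f_stop=8); robot.sleep(.15); rd(i)
robot.sleep(0.6); rd("hold")
for n in ["top","scene","wrist"]:
    import cv2
    d=robot.get_image(n); cv2.imwrite(f"pics/s_{n}.png",d["img"])
E
```

```text
c 15.92 [ 542.3  -220.05   52.5 ] 0.2387 [-1.16  4.99  5.02] [ 1.009  0.319 -0.112]
0 16.32 [ 542.3  -220.05   52.49] 0.2388 [-0.79  4.56  4.78] [ 1.028  0.358 -0.134]
1 16.72 [ 542.29 -220.05   52.47] 0.2388 [-1.7   5.59  5.68] [ 1.02   0.44  -0.091]
2 17.12 [ 542.33 -220.05   52.47] 0.2388 [-2.13  5.25  6.13] [ 1.055  0.441 -0.04 ]
3 17.52 [ 542.3  -220.05   52.43] 0.2388 [-1.75  6.02  6.83] [ 1.083  0.529 -0.052]
4 17.92 [ 542.35 -220.07   52.47] 0.2388 [-1.18  5.4   7.32] [ 1.079  0.545 -0.093]
hold 18.52 [ 542.33 -220.05   52.45] 0.2389 [-1.99  5.67  8.21] [ 1.065  0.519 -0.112]
```

```bash
python3 - <<'E'
from bench import robot
import numpy as np
def rd(n): print(n,round(robot.current_t(),2),robot.current_tcp_pos().round(2),robot.current_eef_rot()[2].round(4),robot.current_contact_force().round(2),robot.current_ft_torque().round(3))
o=[np.pi,0,0.239]
z=robot.current_tcp_pos()[2]-0.4
for y in (-219.95,-219.75,-219.55):
    robot.move_linear([542.4,y,z],o,speed=5,f_stop=10); robot.sleep(.2); rd(y)
    if robot.current_contact_force()[1]<1: break
robot.sleep(0.6); rd("hold")
E
```

```text
-219.95 19.12 [ 542.29 -220.03   52.45] 0.2388 [-2.02  3.54  6.71] [ 0.947  0.535 -0.079]
-219.75 19.57 [ 542.32 -220.02   52.47] 0.2388 [-1.6   3.95  6.5 ] [ 0.881  0.584 -0.122]
-219.55 20.02 [ 542.35 -220.03   52.48] 0.2388 [-2.08  4.24  7.05] [ 0.729  0.582 -0.019]
hold 20.62 [ 542.32 -219.98   52.47] 0.2388 [-1.51  3.72  6.25] [ 0.767  0.564 -0.119]
```

View pics/s_top.png

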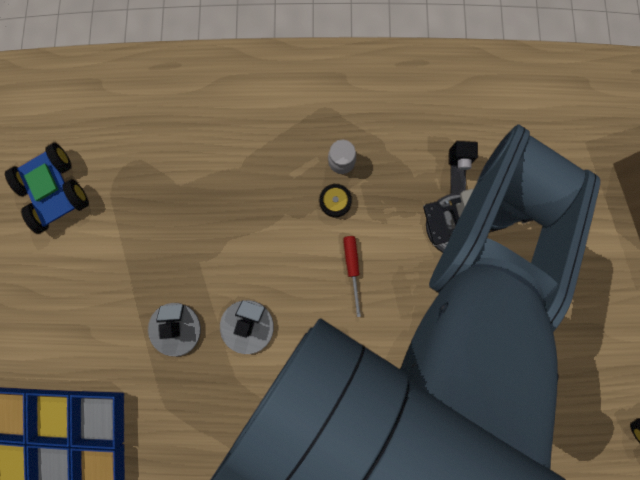

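```bash
python3 - <<'E'
from bench import robot
import numpy as np,cv2
def rd(n): print(n,round(robot.current_t(),2),robot.current_tcp_pos().round(2),robot.current_contact_force().round(2),round(robot.current_gripper_width()*93,1))
robot.move_gripper(0.75); robot.sleep(0.2); rd("open")
p=robot.current_tcp_pos()
robot.move_linear([p[0],p[1],130],speed=80); rd("up")
y=0.239
robot.move_ptp([542.4-50*np.cos(y),-220-50*np.sin(y),200],[np.pi,0,y]); robot.sleep(0.3); rd("view")
for n in ["wrist","scene"]:
    d=robot.get_image(n);np.save(f"f_{n}.npy",d,allow_pickle=True);cv2.imwrite(f"pics/f_{n}.png",d["img"] if n=="wrist" else cv2.resize(d["img"][200:380,100:340],None,fx=3,fy=3))
E
```

```text
open 21.68 [ 542.39 -219.53   52.07] [ 0.06 -0.42 -0.26] 69.7
up 22.81 [ 541.99 -219.3   129.36] [-0.49  0.49  0.47] 69.7
view 23.54 [ 493.7  -231.28  198.59] [-0.08  0.53  0.33] 70.1
```

View pics/f_wrist.png

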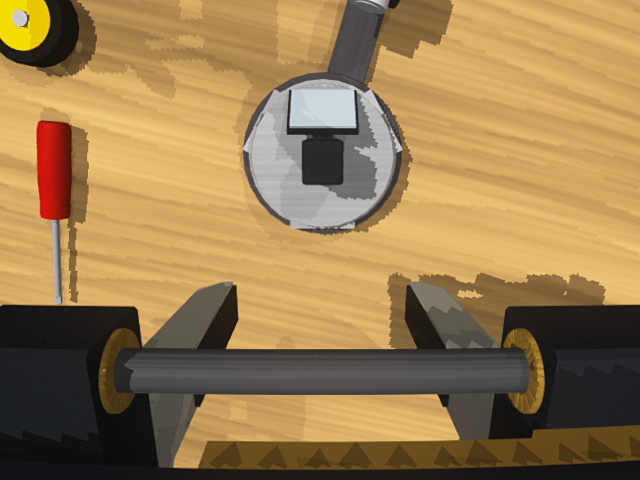

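View pics/f_scene.png

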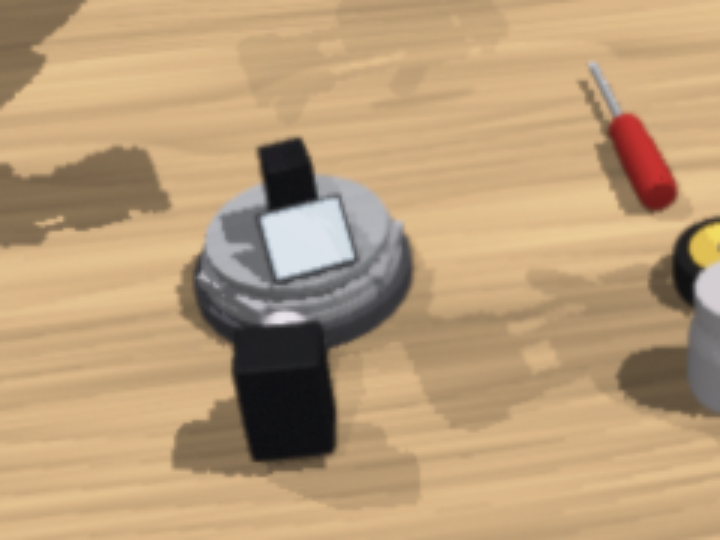

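The released head sits centred on the ring, with the disc centre about (323,152) between plate edges at 244 and 401. The mirror at (322,110) faces the camera block. Next is a numeric check of level and centring.

```bash
python3 - <<'E'
from h import *
d=np.load("f_wrist.npy",allow_pickle=True).item()
o=rectify(d,(542,-220),95,40,5); m=(cv2.cvtColor(o,6)<60).astype(np.uint8)
cv2.imwrite("pics/fb.png",np.hstack([o,cv2.resize(rectify(d,(542,-220),41,70,3),(400,400))]))
E
```

```text
(no output)
```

View pics/fb.png

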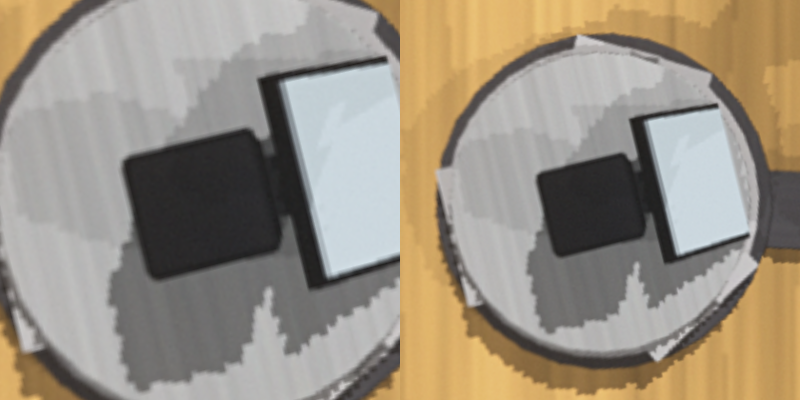

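```bash
python3 - <<'E'
from bench import robot
print(robot.current_t(),robot.current_contact_force()); print(robot.hand_in())
E
```

```text
23.6417 [ 0.45300283 -0.28970584  0.31047144]
the job is handed in; nothing more can be done
None
```

I picked up the farthest of the three mirror heads, set it in the ring's three grooves with the mirror towards the camera, pressed it down and let go. I handed the job in at about 24 s of the 72 s allowed.

- **Ring angle:** I read it from the wrist camera, about 0.24 rad in the world frame. The feet dropped in on the first light descent, so I did not need a rotary search. Small sideways and yaw moves then met clear resistance.
- **Press:** I held about 10–12 N, weight included, for over a second. A sideways load of about 4–6 N remained during the press because I did not fully null it. The most I read on the mount was about 14 N, sideways load included, well under the 30 N limit.
- **Seating height:** While pressed, the TCP was at 52.5 mm. I expected 53 mm with the feet in the grooves and 57 mm on the flat top. The 0.5 mm difference is within how well I knew the grasp height.
- **After release:** In the wrist view the head is within about 0.5 mm of the ring's centre. Block top and disc line up to about 0.01 rad, so it is level. The gripper was clear, with force readings at the noise level.
- **Bystanders:** The screwdriver, wheel and jar looked unmoved in the pictures.
- **Camera disagreement:** The top and wrist cameras differed by about 2 mm in y. I corrected for this with a wrist view of the gripped head.

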